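# Stand the bearing retainer in the marking fixture and dot-mark it

### The arm

A 6-joint arm with a two-finger parallel gripper is mounted at the origin on the work surface. World frame = base frame: x ahead of the robot, y to its left, z up, the work surface at z = 0. Lengths are in m, angles in rad, forces in N, time in s.
With the tool pointing down it reaches from about 0.375 to 0.975 m from the base axis. Payload 3.8 kg.
Tool frame: the origin (TCP) lies midway between the tips of the shut fingers; the grasp point (between the pads) lies 19 mm behind it (r.grip_point_offset is the distance from the TCP to the grasp point, in m); z points along the fingers, y is the line along which they close (so a half turn about z gives the same grasp; the last joint's range is limited). The gripper opens to 88 mm and grips with 3 to 60 N. Pads are 18 mm wide; open, the fingers measure 123 mm over their backs; the gripper's body (75 mm by 187 mm) begins 45 mm behind the grasp point.
Start: joints at [1.15, 0.264, 1.604, -0, 1.274, -0.037], TCP at [0.253, 0.626, 0.239] pointing down, gripper open.
Joint ranges: [-2.63, 2.63], [-0.94, 2.18], [0.31, 2.57], [-1.31, 4.45], [0, 2.66], [-2.55, 2.55]. Speed limits (rad/s): [2.57, 2.57, 3.14, 3.14, 3.14, 3.14].

### API

Orientations are given as a unit quaternion [x, y, z, w].
In Python, from rig import status, imaging, job, r gives the robot as it stands. The module is installed in compiled form; this text tells all that it offers.
- The arm moves only by the tool play_rows, never from a script. Its argument "motion" is a list of rows, each a list of 3 entries, a list of its own where there are three numbers: the shift along the tool's x, y, z in m, then the turn about the tool's z in degrees, then the opening, from -1 (shut) to 1 (fully open), so that 0 is half open. A call has 1 to 20 rows; each row shifts and turns the commanded pose from where the row before left it, along the tool's axes as they then stand; what a row does not reach is not made up. A row lasts 1/8 s, in which the tool goes at most 62.5 mm and 10.7 degrees, less where a joint would pass 70% of its speed; a pose out of reach is approached as far as the arm can. A call with a gripper value outside its range is refused whole. The fingers move at their own pace and stop on an object; "squeeze" is the grip in N (left out, the last holds). Time passes only in rows, so rows that do not move let the fingers close. It gives the time, the measured TCP pose, the force, the opening and the grip force at its end, in the units of the state.
- status.sense(): the state, without advancing time (a new reading comes with each control period).
- imaging.capture(name): name is "side" or "top"; returns the picture (384x512x3 uint8, blue, green, red); there is no depth.
- imaging.camera_model(name): a dict with "camera_matrix" (3x3 intrinsics, pixels), "k1" (the pictures are not rectified: a ray, as slopes to the right and down, at radius r is drawn at 1 + k1 r^2 times it, then the intrinsics apply), "rvec" (rotation vector, rad) and "tvec" (3), from world to camera coordinates, as OpenCV has them. Camera axes: x right, y down, z forward; pixel columns grow to the right and rows downward; lengths in m; the calibration is good to about 2 mm. A picture is of the moment at which its call begins. camera_model takes no time and is no camera call.
- job.job_done(): hands the job in; it is judged then, once.
The state is a dict: "t": time; "q": joint angles; "dq": joint speeds; "joint_torque": joint torques, N m; "ee_pos": TCP position; "eef_rot": TCP orientation; "wrist_force": force on the tool from outside, world axes, zero at the start; "ft_torque": the same for the moment, N m; "gripper_width": finger opening in m; "gripper_force": force on a finger pad.
Only numpy, scipy, OpenCV 4.12 (cv2) and the standard library are available. Lean on these libraries where they do the work, as an engineer would, in place of code of your own. Each camera call takes 0.05 s, during which the arm holds its last target. There are 200 camera calls.

### The job

Take the round-topped bearing retainer plate out of the wooden rack and stand it upright on its straight foot, fully home in the slot of the marking fixture on the turntable, and let go of it. Then press the fixture's plunger all the way down to its stop to mark the plate, and let it spring back up, with the plate left standing in the slot. Leave the square plate in the rack and do not knock over the alternator.

Things in the scene. Friction and masses are not known exactly. Their poses are not given: they have to be found in the camera images.
- retainer: Loose bronze plate, 8 mm thick (x axis, normal to its faces), 95 mm tall (z up): straight foot 100 wide (y) and 30 tall, above it a ring of 90 mm outside diameter with a 38 mm bore, centred 50 mm above the foot's underside, 26 mm of metal at the top. About 0.4 kg; front and back alike. Origin: centre of the foot's underside. Starts standing in one of the rack's two grooves.
- square_plate: Bronze square plate without a bore (four small dark spots), loose, 80 x 80 mm and 8 mm thick (x axis normal to its faces, z up), origin at the centre of its underside. It stands in the other groove of the rack and stays there.
- rack: Fixed wooden block, 170 x 130 x 40 mm (x, y, z), origin at the centre of its underside. Two grooves run along its y axis at x = -45 and +45 mm: 11 mm wide, 25 mm deep (floor 15 mm above the counter), open at both ends. The plates stand in them on the groove floor, faces looking along the rack's x axis.
- turntable: Wooden lazy susan, 380 mm across, top 32 mm above the counter, origin on its axis at counter height. It turns about the vertical if pushed sideways (about 0.4 N m of friction). The fixture is screwed to it; the alternator and small parts stand loose on it.
- slot (a point): Centre of the floor of the fixture's slot, 47 mm above the counter; turns with the turntable. z up, y along the slot, x across it, towards the plunger. Between two steel jaws 12 mm thick: 11 mm wide, 108 mm long between end stops, straight walls 20 mm tall, then a 45 degree lead-in lip up to 23 mm above the floor.
- plunger_top (a point): Centre of the top face of the plunger's black round head, 40 mm diameter, facing up; moves with the plunger. It lies 85 mm from the slot's centre along the slot's x axis and, released, 75 mm above the slot's floor (122 mm above the counter).
- plunger (a joint): Travel of the plunger in m: 0 released (up), 0.015 fully down at its stop. A spring pushes it back: about 3 N at the top, 9 N at the stop.
- alternator: Silver alternator body standing loose on the turntable, 120 mm diameter, 95 mm tall plus a 30 mm shaft end, 3.6 kg. Origin at the centre of its underside, z up; stays standing.
There are look-alikes about, which are no part of the job. Leave any green or red look-alike of the retainer alone.

How it is judged:
By the outcome, as a careful person would: the job done as asked, in the order asked, and still so for the second after the job is handed in, with the robot touching nothing.
It also fails if it takes over 56 s, if anything falls off the work surface, if the arm or the gripper's body presses on something with over 40 N, if the wrist force passes 120 N, or if a joint passes its speed limit or range.

## Working session

There is one attempt and no reset: what is moved stays moved. The work goes in short steps, Python scripts to look and compute and a tool call to move; the robot and the scene stay as the last step left them, time stands still between calls to the robot, and variables do not carry over. Pictures are saved under pics/ and viewed, at most 10 in all, crops included, and the job is handed in when it is done.

Besides the shell and the picture viewer there is one more tool, called after "Emit:" as name([rows], argument=value, ...), one row to a line, values as JSON. play_rows: Moves the arm, as the interface text tells. Its arguments: {"type":"object","properties":{"motion":{"type":"array","items":{"type":"array"}},"squeeze":{"type":"number"}},"required":["motion"]}

```bash
mkdir -p pics
python3 - <<'E'
from rig import status, imaging
import cv2
for n in ("side","top"):
    im=imaging.capture(n); cv2.imwrite(f"pics/{n}0.png",im); cv2.imwrite(f"pics/{n}0b.png",cv2.resize(im,(800,600),interpolation=cv2.INTER_CUBIC)); print(n,imaging.camera_model(n))
s=status.sense(); print(s)
E
```

```text
side {'camera_matrix': array([[361.88789198,   0.        , 255.96683045],
       [  0.        , 361.88789198, 195.35509944],
       [  0.        ,   0.        ,   1.        ]]), 'k1': 0.007244145299244268, 'rvec': array([-0.04130823, -2.9149382 ,  1.16852035]), 'tvec': array([ 0.48862496, -0.0152701 ,  0.97786945])}
top {'camera_matrix': array([[421.1582346 ,   0.        , 254.15846663],
       [  0.        , 421.1582346 , 189.49526943],
       [  0.        ,   0.        ,   1.        ]]), 'k1': -0.13705243190333294, 'rvec': array([ 2.18784316, -2.12536089,  0.13541086]), 'tvec': array([0.08300902, 0.53448506, 1.00050138])}
{'t': 0.1, 'q': array([ 1.15008093e+00,  2.64694308e-01,  1.60525263e+00, -2.02562320e-05,
        1.27370390e+00, -3.69131138e-02]), 'dq': array([ 1.34254268e-05, -2.29942661e-03, -5.04738460e-03,  5.11921161e-04,
        9.87387436e-04,  1.68183662e-04]), 'joint_torque': array([ 8.18346871e-04, -5.03621006e+01, -3.58069038e+01,  7.29912333e-02,
        2.34437693e-02, -6.28866474e-05]), 'ee_pos': array([0.25250197, 0.62528883, 0.23749319]), 'eef_rot': array([ 1.90722461e-01,  9.81643461e-01, -1.00446613e-03, -2.23992638e-04]), 'wrist_force': array([ 0.07203904,  0.31255242, -0.14877484]), 'ft_torque': array([-0.07012505, -0.01576104, -0.01720848]), 'gripper_force': 0.0, 'gripper_width': 0.08802833361659149}
```

View pics/side0b.png

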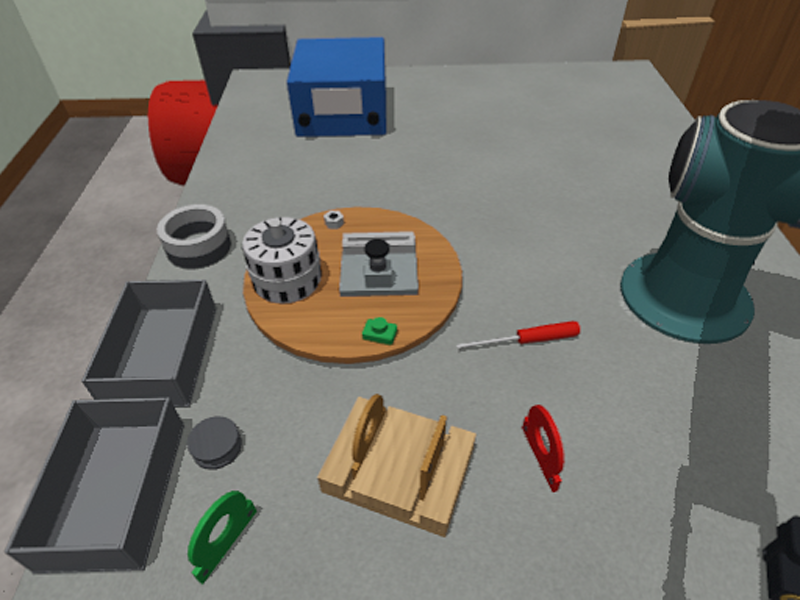

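View pics/top0b.png

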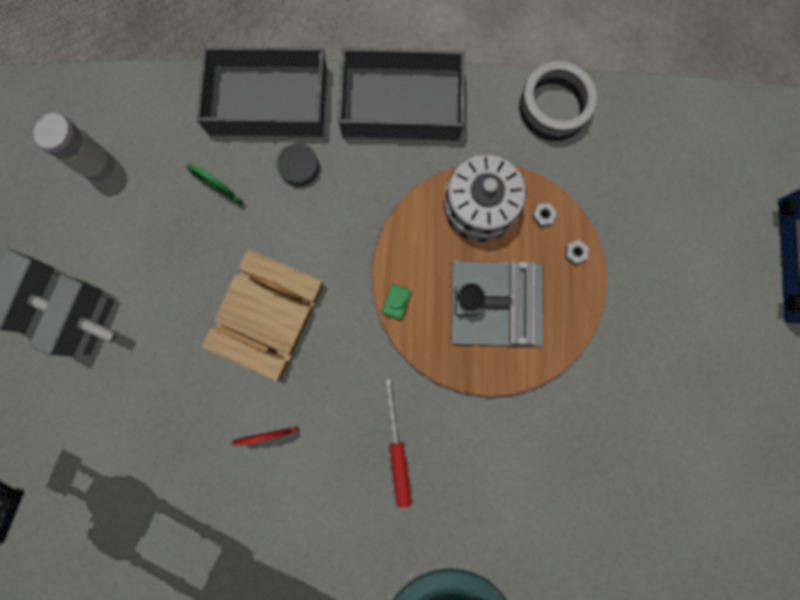

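Side: the bronze round-topped plate with a bore is at (368,428). The bronze square plate is at (433,455), and the green (222,530) and red (545,447) look-alikes lie outside the rack. The fixture is at (378,262). I'll confirm with crops.

Run:
```python
import cv2,numpy as np
s=cv2.imread("pics/side0.png");t=cv2.imread("pics/top0.png")
# side rack: cols 200-310, rows 245-345 ; 
a=cv2.resize(s[240:350,195:315],None,fx=5,fy=5,interpolation=cv2.INTER_CUBIC)
b=cv2.resize(t[155:255,125:215],None,fx=6,fy=6,interpolation=cv2.INTER_CUBIC)
c=cv2.resize(t[155:235,270:370],None,fx=7,fy=7,interpolation=cv2.INTER_CUBIC)
for n,i in zip("abc",(a,b,c)): cv2.imwrite(f"pics/crop_{n}.png",i); print(i.shape)
```

```text
(550, 600, 3)
(600, 540, 3)
(560, 700, 3)
```

View pics/crop_a.png

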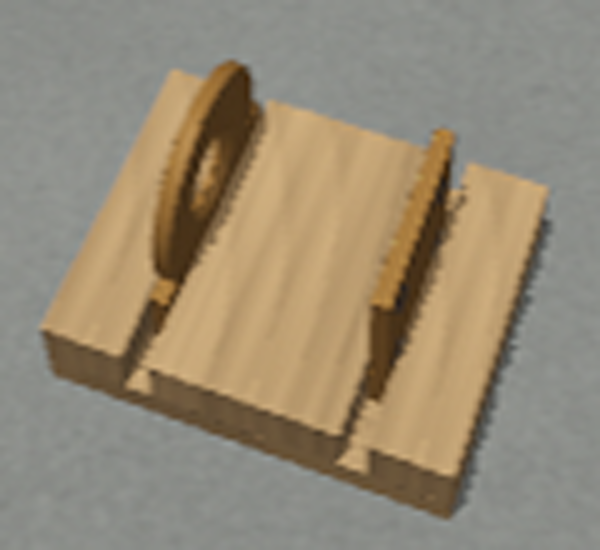

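View pics/crop_b.png

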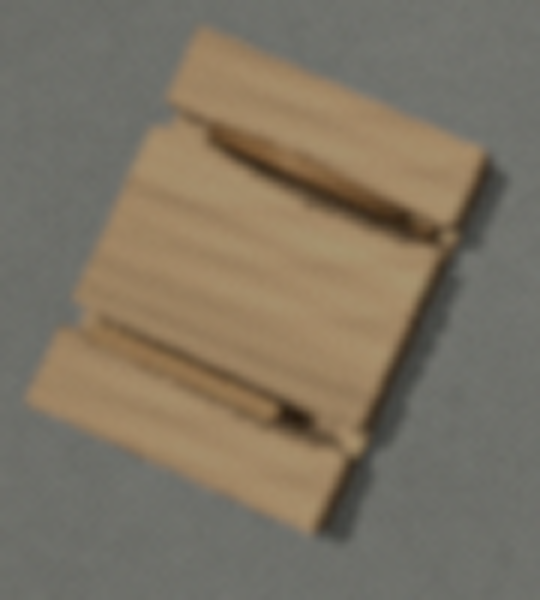

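View pics/crop_c.png

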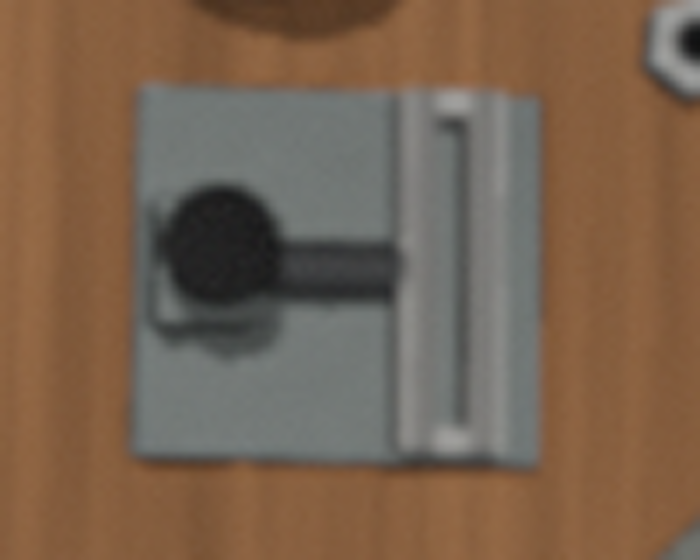

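The crops confirm it. In crop a the plate with a bore and narrow foot (groove nearer the top-left) is the retainer, and the plain square sits in the other groove. In crop c the slot runs vertically at about (453,273) and the plunger head is at (222,245).

```bash
cat > h.py <<'E'
import numpy as np, cv2
from rig import status, imaging
from scipy.optimize import least_squares
M={n:imaging.camera_model(n) for n in("side","top")}
def proj(n,P):
    m=M[n];return cv2.projectPoints(np.array(P,float).reshape(-1,3),m["rvec"],m["tvec"],m["camera_matrix"],np.array([m["k1"],0,0,0,0]))[0][:,0]
def world(p,L):
    c,s=np.cos(p[2]),np.sin(p[2]);L=np.array(L,float)
    return np.c_[p[0]+c*L[:,0]-s*L[:,1],p[1]+s*L[:,0]+c*L[:,1],L[:,2]]
def fit(obs,p0): # obs: (cam, local, px)
    f=lambda p:np.concatenate([(proj(n,world(p,L))-np.array(q)).ravel() for n,L,q in obs])
    r=least_squares(f,p0,loss="soft_l1");return r.x,np.round(f(r.x).reshape(-1,2),1)
def cr(p,k,o): return (np.array(p,float)+.5)/k-.5+np.array(o)
E
cat > m.py <<'E'
from h import *
# rack: local +x towards? try both; symmetric by half turn
C=lambda sx,sy:(sx*.085,sy*.065,.04)
top=cr([(203,25),(488,152),(315,535),(25,400)],6,(125,155))
side=cr([(175,70),(548,187),(455,475),(42,330)],5,(195,240))
# top view order: far-left, far-right, near-right, near-left ; find world by back projecting via fit
best=None
for yaw in np.arange(0,6.28,.5):
  for k in(1,-1):
    # local corner cycle; retainer groove edge (top-left) taken as local +x
    Lt=[C(1,1*k),C(1,-1*k),C(-1,-1*k),C(-1,1*k)]
    x,res=fit([("top",Lt,top)],[.3,.5,yaw]); c=np.abs(res).sum()
    if best is None or c<best[0]: best=(c,x,res,k)
print(best)
k=best[3]
# side corners: TL far retainer, TR, BR, BL(retainer side near)
for o in ([C(1,-1*k),C(-1,-1*k),C(-1,1*k),C(1,1*k)],[C(1,1*k),C(-1,1*k),C(-1,-1*k),C(1,-1*k)]):
    print("side",fit([("side",o,side)],best[1])); print("both",fit([("side",o,side),("top",[C(1,1*k),C(1,-1*k),C(-1,-1*k),C(-1,1*k)],top)],best[1]))
# fixture
J=lambda x,y:(x*.0175,y*.059,.07)
ft=cr([(398,90),(508,90),(503,455),(400,455),(222,245)],7,(270,155))
sp=np.array([(377,247)])*.64
for yaw in np.arange(0,6.28,.8):
    L=[J(1,-1),J(-1,-1),J(-1,1),J(1,1),(.085,0,.122)]
    for LL in (L,[J(1,1),J(-1,1),J(-1,-1),J(1,-1),L[4]]):
        x,res=fit([("top",LL,ft)],[.6,.2,yaw])
        if np.abs(res).sum()<15: print("fix",x,res.tolist(),"side plunger res",proj("side",world(x,[L[4]]))-sp)
E
python3 m.py
```

```text
(np.float64(1.4000000000000001), array([ 0.49737786,  0.30974713, -0.38840584]), array([[ 0.1,  0.1],
       [-0. , -0.1],
       [-0.4, -0.2],
       [ 0.3,  0.2]]), 1)
side (array([ 0.49759103,  0.30868076, -0.38146832]), array([[-0.4, -0.2],
       [ 0.2, -0.2],
       [ 0.2,  0.4],
       [-0.1, -0.2]]))
both (array([ 0.49749519,  0.3091619 , -0.38446936]), array([[-0.2, -0.1],
       [ 0.3,  0.2],
       [ 0.2,  0.8],
       [-0.1, -0.2],
       [ 0.2,  0.1],
       [ 0.1, -0.3],
       [ 0. , -0.3],
       [ 0.6,  0.3]]))
side (array([0.50009909, 0.26201367, 0.45811346]), array([[ 1.000e-01,  6.100e+01],
       [ 0.000e+00,  1.000e+00],
       [-1.230e+01, -1.007e+02],
       [ 1.300e+00, -4.200e+01]]))
both (array([ 0.49709736,  0.30925298, -0.37578265]), array([[-26.4,  52.3],
       [-17.8,  58.2],
       [ 18.9, -57.8],
       [ 26.2, -51.8],
       [ -0.2,   0.4],
       [ -0.1,  -0.4],
       [  0.3,  -0.2],
       [  0.8,   0.8]]))
fix [ 0.52362044 -0.0922463   1.57225893] [[0.7, 1.2], [-0.6, 1.7], [0.0, -1.3], [0.1, -1.6], [-0.1, 0.0]] side plunger res [[-0.0180368  -0.
[... 222 characters left out ...]
6, 1.7], [0.0, -1.3], [0.1, -1.6], [-0.1, 0.0]] side plunger res [[-0.0180387  -0.06066719]]
fix [ 0.52362044 -0.0922463   1.5722589 ] [[0.7, 1.2], [-0.6, 1.7], [0.0, -1.3], [0.1, -1.6], [-0.1, 0.0]] side plunger res [[-0.01803724 -0.06066692]]
fix [ 0.52362044 -0.0922463   1.57225893] [[0.7, 1.2], [-0.6, 1.7], [0.0, -1.3], [0.1, -1.6], [-0.1, 0.0]] side plunger res [[-0.01803676 -0.06066683]]
fix [ 0.52362044 -0.0922463   1.57225896] [[0.7, 1.2], [-0.6, 1.7], [0.0, -1.3], [0.1, -1.6], [-0.1, 0.0]] side plunger res [[-0.01803645 -0.06066677]]
fix [ 0.52362044 -0.0922463   7.85544423] [[0.7, 1.2], [-0.6, 1.7], [0.0, -1.3], [0.1, -1.6], [-0.1, 0.0]] side plunger res [[-0.01803694 -0.06066686]]
```

```bash
cat >> h.py <<'E'
from scipy.spatial.transform import Rotation as R
def go(target,psi=None):
    s=status.sense();r=R.from_quat(s["eef_rot"]);m=r.as_matrix()
    print("t",s["t"],"pos",s["ee_pos"].round(4),"y-angle",np.degrees(np.arctan2(m[1,1],m[0,1])).round(2),"tilt",np.degrees(np.arccos(-m[2,2])).round(2),"q6",s["q"][5].round(2),"w",round(s["gripper_width"],4),"F",s["wrist_force"].round(1))
    if psi is not None:
        d=(np.degrees(np.arctan2(m[1,1],m[0,1]))-psi+180)%360-180; print("turn about tool z:",d.round(2)); m=(r*R.from_euler("z",d,degrees=True)).as_matrix()
    print("shift after turn mm:",(1000*m.T@(np.array(target)-s["ee_pos"])).round(1))
E
python3 - <<'E'
from h import *
p=(.4975,.3092,-.3845)
def un(q,k,o): return ((q-np.array(o)+.5)*k-.5).round(0)
for v in(-.005,0,.005):
    L=[(.045,v+.05,.045),(.045,v-.05,.045),(.041,v+.05,.015),(.045,v+.045,.065),(.045,v-.045,.065),(.045,v,.11)]
    W=world(p,L); print(v,"side",un(proj("side",W),5,(195,240)).tolist(),"top",un(proj("top",W),6,(125,155)).tolist())
# fixture base plate corners yaw
m=cr([(140,87),(541,95),(538,466),(133,458)],7,(270,155))
def back(n,px,z):
    return least_squares(lambda a:(proj(n,[[a[0],a[1],z]])-px).ravel(),[.5,.1]).x
B=[back("top",q,.042) for q in m]; print(np.round(B,4))
for a,b in((0,1),(3,2),(0,3),(1,2)): d=B[b]-B[a]; print(np.degrees(np.arctan2(d[1],d[0])))
g=world(p,[(.045,0,.076)])[0]; print(g); go([g[0],g[1],.2],-22)
E
```

```text
-0.005 side [[154.0, 312.0], [250.0, 108.0], [169.0, 350.0], [156.0, 276.0], [244.0, 91.0], [195.0, 117.0]] top [[203.0, 131.0], [424.0, 228.0], [215.0, 150.0], [203.0, 128.0], [406.0, 217.0], [283.0, 156.0]]
0 side [[149.0, 323.0], [245.0, 118.0], [164.0, 361.0], [151.0, 287.0], [239.0, 101.0], [190.0, 128.0]] top [[193.0, 126.0], [413.0, 223.0], [205.0, 146.0], [192.0, 123.0], [394.0, 212.0], [271.0, 151.0]]
0.005 side [[144.0, 334.0], [241.0, 127.0], [159.0, 373.0], [145.0, 298.0], [235.0, 110.0], [185.0, 138.0]] top [[182.0, 121.0], [402.0, 218.0], [194.0, 141.0], [181.0, 118.0], [383.0, 207.0], [259.0, 145.0]]
[[ 0.5889  0.0132]
 [ 0.5905 -0.1288]
 [ 0.4598 -0.128 ]
 [ 0.4589  0.0132]]
-89.35180636180559
-89.64296727357547
179.9954285028904
179.64682528889492
[0.53921437 0.29232069 0.076     ]
t 0.1 pos [0.2525 0.6253 0.2375] y-angle 68.01 tilt 0.12 q6 -0.04 w 0.088 F [ 0.1  0.3 -0.1]
turn about tool z: 90.01
shift after turn mm: [-201.2  390.6   37.9]
```

Emit:
play_rows([
  [[0,0,0],10,1],
  [[0,0,0],10,1],
  [[0,0,0],10,1],
  [[0,0,0],10,1],
  [[0,0,0],10,1],
  [[0,0,0],10,0],
  [[0,0,0],10,0],
  [[0,0,0],10,0],
  [[0,0,0],10,0],
  [[-0.02,0.037,0.003],0,0],
  [[-0.02,0.037,0.003],0,0],
  [[-0.02,0.037,0.003],0,0],
  [[-0.02,0.037,0.003],0,0],
  [[-0.02,0.037,0.003],0,0],
  [[-0.02,0.037,0.003],0,0],
  [[-0.02,0.037,0.003],0,0],
  [[-0.02,0.037,0.003],0,0],
  [[-0.02,0.037,0.003],0,0],
  [[-0.02,0.037,0.003],0,0],
], squeeze=40)

```text
t: 2.48
ee_pos: [0.5214, 0.3006, 0.2081]
eef_rot: [0.829, 0.559, -0.0, -0.0]
wrist_force: [0.3, -0.5, -0.8]
gripper_width: 0.0442
gripper_force: 0.0
```

Run:
```python
from h import *
go([.5358,.2840,.076],-22)
```

```text
t 2.475 pos [0.5214 0.3006 0.2081] y-angle -21.99 tilt 0.05 q6 0.87 w 0.0442 F [ 0.3 -0.5 -0.8]
turn about tool z: 0.01
shift after turn mm: [ -9.9  19.7 132.1]
```

Emit:
play_rows([
  [[-0.01,0.02,0],0,0],
  [[0,0,0.03],0,0],
  [[0,0,0.03],0,0],
  [[0,0,0.03],0,0],
  [[0,0,0.02],0,0],
  [[0,0,0.02],0,0],
  [[0,0,0],0,0],
])

```text
t: 3.35
ee_pos: [0.5345, 0.2847, 0.0769]
eef_rot: [0.829, 0.559, -0.002, -0.0]
wrist_force: [0.5, 0.4, -0.2]
gripper_width: 0.0438
gripper_force: 0.0
```

Run:
```python
from h import *
go([.5358,.2840,.076],-22)
s=imaging.capture("side");t=imaging.capture("top")
a=cv2.resize(s[220:340,195:315],(600,600),interpolation=cv2.INTER_CUBIC)
cv2.imwrite("pics/g1.png",a)
```

```text
t 3.35 pos [0.5345 0.2847 0.0769] y-angle -21.98 tilt 0.19 q6 0.83 w 0.0438 F [ 0.5  0.4 -0.2]
turn about tool z: 0.02
shift after turn mm: [-0.2  1.5  0.9]
```

View pics/g1.png

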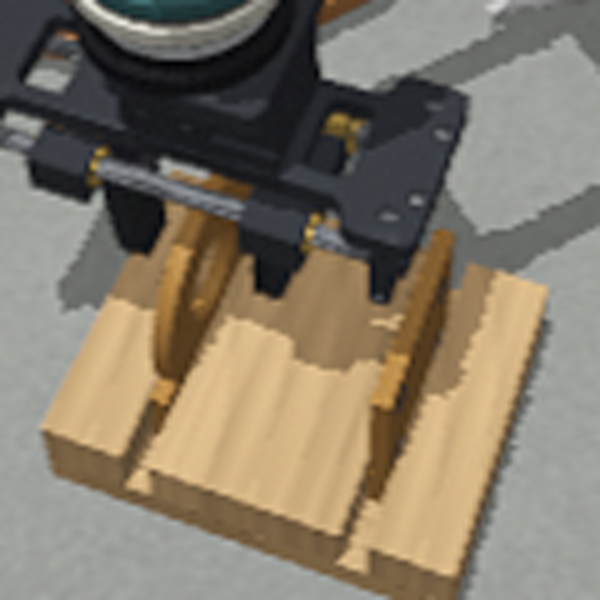

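The open fingers straddle the retainer, with their tips at about (140,245) and (270,290), and the square plate is clear. Next I close the fingers and lift.

Emit:
play_rows([
  [[0,0.001,0],0,-1],
  [[0,0,0],0,-1],
  [[0,0,0],0,-1],
  [[0,0,0],0,-1],
  [[0,0,0],0,-1],
  [[0,0,0],0,-1],
  [[0,0,-0.01],0,-1],
  [[0,0,-0.02],0,-1],
  [[0,0,-0.03],0,-1],
  [[0,0,-0.03],0,-1],
  [[0,0,-0.03],0,-1],
  [[0,0,-0.03],0,-1],
  [[0,0,0],0,-1],
  [[0,0,0],0,-1],
])

```text
t: 5.2
ee_pos: [0.5359, 0.2845, 0.2279]
eef_rot: [0.829, 0.559, -0.001, -0.0]
wrist_force: [-0.9, -0.9, -5.6]
gripper_width: 0.0076
gripper_force: 40.0
```

Run:
```python
from h import *
go([.5236,-.0922,.225],-90)
```

```text
t 5.2 pos [0.5359 0.2845 0.2279] y-angle -21.99 tilt 0.09 q6 0.83 w 0.0076 F [-0.9 -0.9 -5.6]
turn about tool z: 68.01
shift after turn mm: [-12.3 376.7   3.1]
```

Emit:
play_rows([
  [[0,0,0],10,-1],
  [[0,0,0],10,-1],
  [[0,0,0],10,-1],
  [[0,0,0],10,-1],
  [[0,0,0],10,-1],
  [[0,0,0],10,-1],
  [[0,0,0],8,-1],
  [[-0.001,0.02,0],0,-1],
  [[-0.001,0.04,0],0,-1],
  [[-0.002,0.045,0],0,-1],
  [[-0.002,0.045,0],0,-1],
  [[-0.002,0.045,0],0,-1],
  [[-0.002,0.045,0],0,-1],
  [[-0.002,0.045,0],0,-1],
  [[0,0.045,0],0,-1],
  [[0,0.03,0],0,-1],
  [[0,0.017,0],0,-1],
  [[0,0,0],0,-1],
  [[0,0,0],0,-1],
])

```text
t: 7.58
ee_pos: [0.5244, -0.0914, 0.2283]
eef_rot: [1.0, 0.0, -0.0, -0.0]
wrist_force: [-0.8, 0.2, -4.9]
gripper_width: 0.0077
gripper_force: 40.0
```

Run:
```python
from h import *
go([.5236,-.0922,.155],-90)
s=imaging.capture("side");t=imaging.capture("top")
cv2.imwrite("pics/s2.png",s);cv2.imwrite("pics/t2.png",t)
a=cv2.resize(s[90:210,170:310],(700,600),interpolation=cv2.INTER_CUBIC); cv2.imwrite("pics/g2.png",a)
```

```text
t 7.575 pos [ 0.5244 -0.0914  0.2283] y-angle -89.95 tilt 0.07 q6 1.35 w 0.0077 F [-0.8  0.2 -4.9]
turn about tool z: 0.05
shift after turn mm: [-0.8  0.9 73.3]
```

View pics/g2.png

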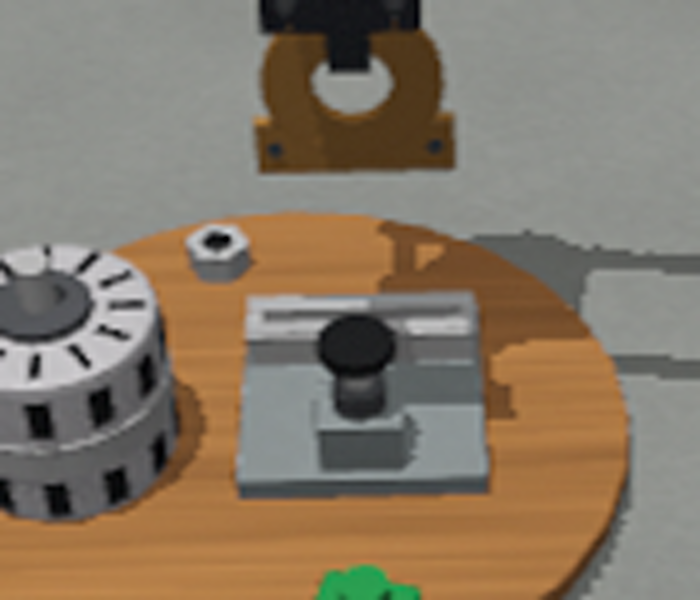

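The retainer hangs level. Its foot corners are at (259,173) and (455,170), above the slot, whose jaws span (248,297) to (478,292). I'll check the offsets.

Run:
```python
from h import *
un=lambda q:((q-np.array((170,90))+.5)*5-.5).round(1).tolist()
fc=cr([(259,173),(455,170)],5,(170,90))
# hand-held: plane y = TCP y + 0.004 face; solve x,z of corners
for q in fc:
    print("foot corner x,z",least_squares(lambda a:(proj("side",[[a[0],-.0874,a[1]]])-q).ravel(),[.5,.17]).x)
s=(.5236,-.0922,np.pi/2)
J=lambda x,y:(x*.0175,y,.07)
for yy in(.059,.062): print(un(proj("side",world(s,[J(-1,-yy),J(-1,yy),J(1,yy),J(1,-yy)]))))
print("slot lip inner",un(proj("side",world(s,[(0,-.054,.07),(0,.054,.07),(.085,0,.122)]))))
```

```text
foot corner x,z [0.57208879 0.16664601]
foot corner x,z [0.47322482 0.16574976]
[[255.6, 295.7], [469.5, 290.7], [472.0, 331.8], [252.8, 337.0]]
[[250.2, 295.9], [475.0, 290.6], [477.6, 331.6], [247.2, 337.1]]
slot lip inner [[263.4, 315.9], [461.6, 311.2], [358.1, 342.2]]
```

Emit:
play_rows([
  [[0.001,0.001,0.02],0,-1],
  [[0,0,0.03],0,-1],
  [[0,0,0.025],0,-1],
  [[0,0,0.01],0,-1],
  [[0,0,0.005],0,-1],
  [[0,0,0.005],0,-1],
  [[0,0,0.003],0,-1],
  [[0,0,0.003],0,-1],
  [[0,0,0],0,-1],
])

```text
t: 8.8
ee_pos: [0.5257, -0.0933, 0.1277]
eef_rot: [1.0, 0.0, -0.0, 0.0]
wrist_force: [0.3, -0.2, -4.7]
gripper_width: 0.0076
gripper_force: 40.0
```

Emit:
play_rows([
  [[0,-0.001,0.003],0,-1],
  [[0,0,0.003],0,-1],
  [[0,0,0.003],0,-1],
  [[0,0,0.003],0,-1],
  [[0,0,0.002],0,-1],
  [[0,0,0],0,-1],
])

```text
t: 9.55
ee_pos: [0.5256, -0.0923, 0.1134]
eef_rot: [1.0, 0.0, -0.0, 0.0]
wrist_force: [0.5, -1.9, -5.4]
gripper_width: 0.0081
gripper_force: 40.0
```

Emit:
play_rows([
  [[0,0,0.002],0,-1],
  [[0,0,0.001],0,-1],
  [[0,0,0.001],0,-1],
  [[0,0,0],0,-1],
])

```text
t: 10.05
ee_pos: [0.526, -0.0924, 0.111]
eef_rot: [1.0, 0.0, 0.0, 0.0]
wrist_force: [-4.2, -1.6, 5.1]
gripper_width: 0.0076
gripper_force: 40.0
```

Emit:
play_rows([
  [[0,0,-0.002],0,-1],
  [[-0.0015,0,0],0,-1],
  [[0,0,0.002],0,-1],
  [[0,0,0.001],0,-1],
  [[0,0,0],0,-1],
])

```text
t: 10.68
ee_pos: [0.5246, -0.0925, 0.111]
eef_rot: [1.0, 0.0, 0.0, 0.0]
wrist_force: [-5.8, -1.4, 10.6]
gripper_width: 0.008
gripper_force: 40.0
```

Run:
```python
from h import *
go([.5236,-.0922,.109],-90)
s=imaging.capture("side")
a=cv2.resize(s[110:190,200:290],(720,600)[:1]+(640-40,),interpolation=cv2.INTER_CUBIC); a=cv2.resize(s[115:190,200:290],(720,600),interpolation=cv2.INTER_CUBIC); cv2.imwrite("pics/g3.png",a)
```

```text
t 10.675 pos [ 0.5246 -0.0925  0.111 ] y-angle -89.98 tilt 0.04 q6 1.35 w 0.008 F [-5.8 -1.4 10.6]
turn about tool z: 0.02
shift after turn mm: [-1.  -0.3  2. ]
```

View pics/g3.png

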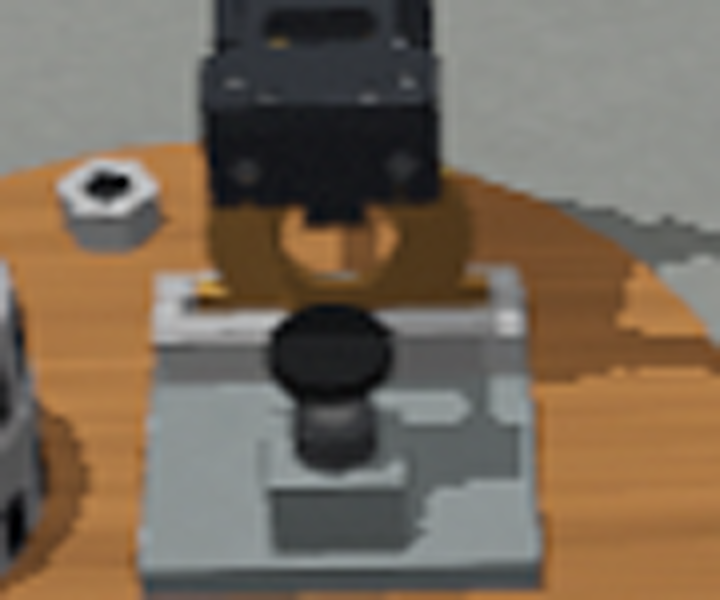

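The foot is in the slot, spanning columns 197–490 between end stops at about 180 and 500, so it is centred. Now I release.

Emit:
play_rows([
  [[0,0,0],0,-0.8],
  [[0,0,0],0,-0.6],
  [[0,0,0],0,-0.5],
  [[0,0,0],0,-0.4],
  [[0,0,0],0,-0.4],
  [[0,0,-0.01],0,-0.4],
  [[0,0,-0.03],0,-0.4],
  [[0,0,-0.04],0,-0.4],
  [[0,0,-0.02],0,-0.4],
  [[0,0,0],0,-0.4],
])

```text
t: 11.98
ee_pos: [0.5259, -0.0926, 0.2116]
eef_rot: [1.0, 0.0, 0.003, 0.001]
wrist_force: [-0.4, 0.5, -0.4]
gripper_width: 0.0268
gripper_force: 0.0
```

Run:
```python
from h import *
go([.5236,-.0922,.16],-90)
s=imaging.capture("side");t=imaging.capture("top")
a=cv2.resize(s[100:190,195:285],(600,600),interpolation=cv2.INTER_CUBIC); cv2.imwrite("pics/g4.png",a)
un=lambda q:((q-np.array((195,100))+.5)*(600/90)-.5).round(1).tolist()
for z in (.047,.049):
  print(z,un(proj("side",world((.5236,-.0922,np.pi/2),[(0,0,z+.095),(.004,.05,z+.03),(.004,-.05,z+.03),(0.004,0,z+.069)]))))
```

```text
t 11.975 pos [ 0.5259 -0.0926  0.2116] y-angle -89.99 tilt 0.31 q6 1.35 w 0.0268 F [-0.4  0.5 -0.4]
turn about tool z: 0.01
shift after turn mm: [-2.6 -0.5 51.6]
0.047 [[309.8, 207.1], [439.5, 341.6], [192.8, 347.4], [312.4, 267.3]]
0.049 [[309.6, 202.8], [439.5, 337.7], [192.5, 343.5], [312.2, 263.2]]
```

View pics/g4.png

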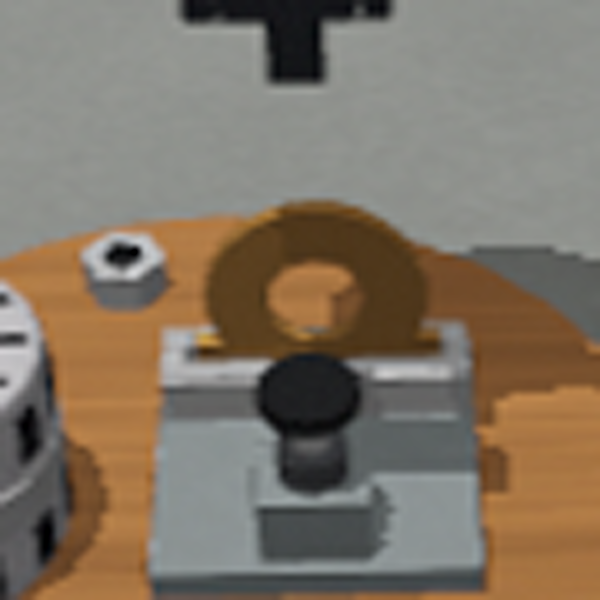

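Emit:
play_rows([
  [[-0.0025,0,0],0,-1],
  [[0,0,0],0,-1],
  [[0,0,0.02],0,-1],
  [[0,0,0.02],0,-1],
  [[0,0,0.015],0,-1],
  [[0,0,0.008],0,-1],
  [[0,0,0],0,-1],
  [[0,0,0.001],0,-1],
  [[0,0,0.001],0,-1],
  [[0,0,0],0,-1],
])

```text
t: 13.32
ee_pos: [0.522, -0.0923, 0.1441]
eef_rot: [1.0, 0.0, 0.0, 0.0]
wrist_force: [-1.0, 0.0, 0.2]
gripper_width: 0.0003
gripper_force: 0.0
```

Emit:
play_rows([
  [[0.001,0,0.001],0,-1],
  [[0,0,0.001],0,-1],
  [[0,0,0],0,-1],
])

```text
t: 13.7
ee_pos: [0.5228, -0.0922, 0.1417]
eef_rot: [1.0, 0.0, -0.0, 0.0]
wrist_force: [-0.3, -0.9, 0.9]
gripper_width: 0.0006
gripper_force: 0.0
```

Emit:
play_rows([
  [[0,0,0.001],0,-1],
  [[0,0,0],0,-1],
])

```text
t: 13.95
ee_pos: [0.5228, -0.0924, 0.1416]
eef_rot: [1.0, 0.0, 0.0, 0.0]
wrist_force: [-2.5, 0.0, 5.4]
gripper_width: 0.0002
gripper_force: 2.7
```

Contact at z = 0.1416, against 0.142 expected, so the plate is fully home. Now the plunger.

Emit:
play_rows([
  [[0,0,-0.02],0,-1],
  [[0,0,-0.03],0,-1],
  [[0.001,-0.02,0],0,-1],
  [[0,-0.03,0],0,-1],
  [[0,-0.025,0],0,-1],
  [[0,-0.01,0],0,-1],
  [[0,0,0.02],0,-1],
  [[0,0,0.03],0,-1],
  [[0,0,0.01],0,-1],
  [[0,0,0],0,-1],
])

```text
t: 15.2
ee_pos: [0.5229, -0.0072, 0.1297]
eef_rot: [1.0, 0.0, -0.001, -0.0]
wrist_force: [0.1, -0.7, 0.0]
gripper_width: 0.0006
gripper_force: 0.0
```

Emit:
play_rows([
  [[0,0,0.004],0,-1],
  [[0,0,0.004],0,-1],
  [[0,0,0.004],0,-1],
  [[0,0,0.004],0,-1],
  [[0,0,0.003],0,-1],
  [[0,0,0.002],0,-1],
  [[0,0,0.001],0,-1],
  [[0,0,0],0,-1],
])

```text
t: 16.2
ee_pos: [0.5245, -0.0074, 0.1098]
eef_rot: [1.0, 0.0, 0.001, 0.0]
wrist_force: [-0.5, -0.9, 7.7]
gripper_width: 0.0005
gripper_force: 3.7
```

Emit:
play_rows([
  [[0,0,0.001],0,-1],
  [[0,0,0.001],0,-1],
  [[0,0,0.001],0,-1],
  [[0,0,0.001],0,-1],
  [[0,0,0],0,-1],
  [[0,0,0],0,-1],
])

```text
t: 16.95
ee_pos: [0.5246, -0.0074, 0.1073]
eef_rot: [1.0, 0.0, 0.001, 0.0]
wrist_force: [-5.9, -0.4, 17.6]
gripper_width: 0.0004
gripper_force: 8.3
```

Emit:
play_rows([
  [[0,0,0.001],0,-1],
  [[0,0,0],0,-1],
  [[0,0,0],0,-1],
])

```text
t: 17.32
ee_pos: [0.5246, -0.0074, 0.1072]
eef_rot: [1.0, 0.0, 0.001, 0.0]
wrist_force: [-7.6, 0.0, 22.7]
gripper_width: 0.0005
gripper_force: 11.2
```

Emit:
play_rows([
  [[0,0,-0.004],0,-1],
  [[0,0,-0.006],0,-1],
  [[0,0,-0.01],0,-1],
  [[0,0,-0.03],0,-1],
  [[0,0,-0.04],0,-1],
  [[0,0,-0.05],0,-1],
  [[0,0.0,-0.03],0,-1],
  [[0,0,0],0,-1],
  [[0,0,0],0,-1],
])

```text
t: 18.45
ee_pos: [0.5228, -0.0072, 0.2721]
eef_rot: [1.0, 0.0, -0.001, -0.0]
wrist_force: [-0.4, 0.5, 0.2]
gripper_width: 0.0003
gripper_force: 0.0
```

Run:
```python
from h import *
s=imaging.capture("side")
cv2.imwrite("pics/g5.png",cv2.resize(s[90:210,140:300],(800,600),interpolation=cv2.INTER_CUBIC))
```

```text
(no output)
```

View pics/g5.png

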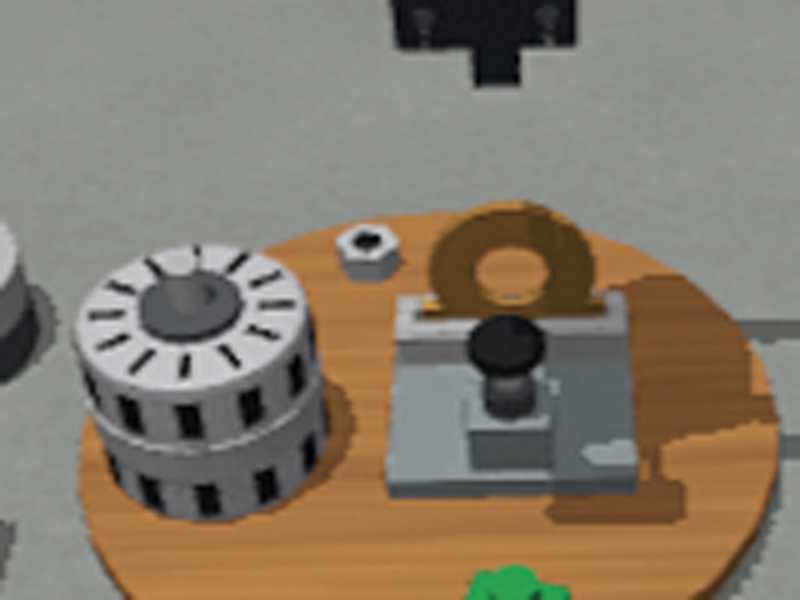

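The plate stands in the slot at (513,260), the plunger is back up at (507,345), and the alternator is still standing. I'm handing it in.

```bash
python3 -c "
from rig import job
print(job.job_done())"
```

```text
the job is handed in; nothing more can be done
None
```

The retainer is standing fully home in the fixture slot. The plunger was pressed to its stop and sprang back up, the square plate was not touched and the alternator is still standing, and the job was handed in at about 18.5 s.

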